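# Hold the plating stencil over the plate

## Task

A colleague is about to dust a pattern onto the square white plate. Take the flat steel stencil by its upright wooden grip, lift it over the row of two glasses and a pepper mill to the plate on the other side, and finish while still holding it there, still and level, centred over the plate with its edges parallel to the plate's sides, a finger's width (about 15 mm) above the plate's rim. The stencil must never touch the plate, and the plate, glasses and mill must stay where they are.

Things in the scene. Friction and masses are not known exactly. Their poses are not given: they have to be found in the camera images.
- stencil: Steel stencil, flat: square sheet 106 x 106 mm, 3 mm thick, nine cut-outs. A 36 mm wide tongue leaves one edge along the stencil's -x, ends 136 mm from the centre and bears an upright wooden grip. Loose, 0.08 to 0.17 kg. Origin: centre of the square sheet, underside; x, y along its sides, z up. Starts left (+y) or right of the row, grip towards the robot within 0.5 rad.
- stencil_grip (a point): Grip point of the stencil: in the wooden grip, 90 mm from the sheet's centre along the stencil's -x, 30 mm above the underside. The grip is 54 mm long along the stencil's x, 16 mm thick along its y, and stands from 3 to 48 mm above the underside; pinch it across its thickness from above.
- plate: White porcelain plate, rounded square, 263 x 263 mm, across the row from the stencil. Rim top 28 mm above the table, flat middle about 8 mm. Loose, 0.62 kg. Origin: centre of its underside; x, y perpendicular to its sides (yaw within 0.4 rad at the start), z up. The stencil may be turned any of the four ways that put its edges parallel to the sides; its grip then stands near the rim.
- tumbler_a: Stemless clear water glass, diameter 73 mm, 88 mm tall, in the row (along x, near y = 0) between stencil and plate; origin at the centre of its underside. Leave standing.
- tumbler_b: The other water glass of the row, same shape and origin. Leave standing.
- mill: Dark wooden pepper mill, diameter 57 mm, 191 mm tall, in the same row (the order in the row varies); origin at the centre of its underside. Leave standing.
There are look-alikes about, which are no part of the job. What is shaped like the tumbler_b but blue, orange or red is not meant.

How it is judged:
On the way:
1. the stencil is carried over the row (its centre within 120 mm of a glass or the mill seen from above, its underside over 90 mm high) (((horizontal distance between stencil and tumbler_a below 0.12 m and height (world z) of stencil above 0.09 m) or (horizontal distance between stencil and tumbler_b below 0.12 m and height (world z) of stencil above 0.09 m) or (horizontal distance between stencil and mill below 0.12 m and height (world z) of stencil above 0.09 m))), for 0.05 s.
At the end, for the whole second after the job is handed in: Held still by the gripper, level within 0.1 rad, centred on the plate within 20 mm, edges parallel to its sides within 0.12 rad, underside 3 to 27 mm above the 28 mm rim, touching only the fingers; plate moved under 15 mm, glasses and mill under 20 mm and upright (horizontal distance between stencil and plate below 0.02 m and z of stencil in the frame of plate between 0.031 and 0.055 m and angle between stencil's own z axis and vertical below 0.1 rad and (angle between the x axis of stencil and the x axis of plate, either way round below 0.12 rad or angle between the x axis of stencil and the y axis of plate, either way round below 0.12 rad) and contact force between stencil and the fingers above 1 N and contact force between stencil and plate below 0.1 N and linear speed of stencil below 0.02 m/s and distance of plate from where it was at the start of the episode below 0.015 m and distance of each of tumbler_a, tumbler_b, mill from where it was at the start of the episode below 0.02 m and angle between each of tumbler_a, tumbler_b, mill's own z axis and vertical below 0.15 rad); the arm keeps its last pose, push and grip.
It fails at once if the stencil touches the plate (over 0.5 N) (contact force between stencil and plate above 0.5 N).
It fails at once if the plate is shifted by more than 15 mm (distance of plate from where it was at the start of the episode above 0.015 m).
It fails at once if a glass or the mill is shifted by more than 20 mm or tipped (distance of any of tumbler_a, tumbler_b, mill from where it was at the start of the episode above 0.02 m or angle between any of tumbler_a, tumbler_b, mill's own z axis and vertical above 0.3 rad).
It also fails if it takes over 48 s, if anything falls off the work surface, if the arm or the gripper's body presses on something with over 40 N, if the wrist force passes 120 N, or if a joint passes its speed limit or range.

## Robot

A 7-joint arm with a two-finger parallel gripper is mounted at the origin on the work surface; the furniture and walls round the work are solid. World frame = base frame: x ahead of the robot, y to its left, z up, the work surface at z = 0. Lengths are in m, angles in rad, forces in N, time in s.
With the tool pointing down it reaches from about 0.425 to 1.025 m from the base axis. Payload 9.4 kg.
Tool frame: the origin (TCP) lies midway between the tips of the shut fingers; the grasp point (between the pads) lies 19 mm behind it; z points along the fingers, y is the line along which they close (so a half turn about z gives the same grasp; the last joint's range is limited). The gripper opens to 85 mm and grips with 20 to 120 N. Pads are 22 mm wide; open, the fingers measure 114 mm over their backs; the gripper's body (76 mm by 85 mm) begins 54 mm behind the grasp point. The pads swing forward as they close: fully open they stand 13 mm farther back than shut.
Start: joints at [-1.283, 0.599, -0.003, 1.599, 0.002, 0.943, -0.08], TCP at [0.259, 0.677, 0.231] pointing down, gripper open.
Joint ranges: [-2.57, 2.57], [-0.35, 1.97], [-1.29, 1.29], [0.11, 2.56], [-1.05, 4.19], [0.11, 1.86], [-2.63, 2.63]. Speed limits (rad/s): [2.22, 2.22, 3.01, 3.01, 3.14, 3.14, 3.14].

## Interface

Orientations are given as a unit quaternion [x, y, z, w].
In Python, from plant import robot, imaging, boxes_of, masks_of, spot_point gives the robot as it stands. The module is installed in compiled form; this text tells all that it offers.
- The arm moves only by the tool play_rows, never from a script. Its arguments are lists of equal length, an entry for each row: "claw": the closure, from -1 (fully open) to 1 (shut); "translation": the shift along the tool's x, y, z in m, a list of three; "rot": the turn, a rotation vector about the tool's x, y, z in degrees, a list of three. In form: {"claw": [claw, ...], "translation": [[x, y, z], ...], "rot": [[wx, wy, wz], ...]}. A call has exactly 5 rows; each row shifts and turns the commanded pose from where the row before left it, along the tool's axes as they then stand; what a row does not reach is not made up. A row lasts 1/12 s, in which the tool goes at most 41.7 mm and 7.16 degrees, less where a joint would pass 70% of its speed; a pose out of reach is approached as far as the arm can. A call with a gripper value outside its range is refused whole. The fingers move at their own pace and stop on an object; "newtons" is the grip in N (left out, the last holds). Time passes only in rows, so rows that do not move let the fingers close, or fill a call up. It gives the time, the measured TCP pose, the force, the opening and the grip force at its end, in the units of the state.
- robot.observe(): the state, without advancing time (a new reading comes with each control period).
- imaging.grab_frame(name): name is "side" or "top"; returns a dict with "color" (384x512x3 uint8, blue, green, red), "camera_matrix" (3x3 intrinsics, pixels), "k1" (the pictures are not rectified: a ray, as slopes to the right and down, at radius r is drawn at 1 + k1 r^2 times it, then the intrinsics apply), "R" (3x3) and "t" (3): a world point X has camera coordinates R X + t. Camera axes: x right, y down, z forward; pixel columns grow to the right and rows downward; lengths in m; the calibration is good to about 2 mm. A picture is of the moment at which its call begins. There is no depth.
- robot.finish_job(): hands the job in; it is judged then, once.
Trained networks look in a picture, given as the dict that the camera call returned (one of the last four; its "shot" number tells which), for a name from the list of things; names that differ only in an ending like _2 or _b are one class to them, and where a whole thing is asked for, a point or a joint stands for the part that bears it (a point fixed in the world has none). Each returns a list of dicts, best first, with "conf" (0 to 1); they miss things now and then, are a little off and sometimes report something else, mostly with a low value. They report only what shows in the picture. A call takes as long as a camera call. They do not tell look-alikes from the thing itself.
- boxes_of(picture, name): "centre" ([column, row] in pixels, amid what is visible of it).
- masks_of(picture, name): "pixels" (384x512 bool, what is visible of it) and "centre" ([column, row] in pixels, amid what is visible of it).
- spot_point(picture, name): "centre" ([column, row] in pixels: a listed point, or the origin of a listed thing).
The state is a dict: "clock": time; "joints": joint angles; "joint_velocities": joint speeds; "joint_efforts": joint torques, N m; "eef_pos": TCP position; "ee_rot": TCP orientation; "force": force on the tool from outside, world axes, zero at the start; "moment": the same for the moment, N m; "grip_width": finger opening in m; "finger_force": force on a finger pad.
Only numpy, scipy, OpenCV 4.12 (cv2) and the standard library are available. Lean on these libraries where they do the work, as an engineer would, in place of code of your own. Each camera call takes 0.05 s, during which the arm holds its last target. There are 200 camera calls.

## Working session

There is one attempt and no reset: what is moved stays moved. The work goes in short steps, Python scripts to look and compute and a tool call to move; the robot and the scene stay as the last step left them, time stands still between calls to the robot, and variables do not carry over. Pictures are saved under pics/ and viewed, at most 10 in all, crops included, and the job is handed in when it is done.

Besides the shell and the picture viewer there is one more tool, called after "Request:" in YAML: its name, and indented under it one key for each argument. play_rows: Moves the arm, as the interface text tells. Its arguments: {"type":"object","properties":{"claw":{"type":"array"},"translation":{"type":"array"},"rot":{"type":"array"},"newtons":{"type":"number"}},"required":["claw","translation","rot"]}

```bash
mkdir -p pics; cat > h.py <<'E'
import numpy as np, cv2
from plant import robot, imaging, boxes_of, masks_of, spot_point
def ray(f,px):
    K=np.array(f["camera_matrix"]);u=(px[0]-K[0,2])/K[0,0];v=(px[1]-K[1,2])/K[1,1]
    rd=np.hypot(u,v);r=rd
    for _ in range(30): r=rd/(1+f["k1"]*r*r)
    s=r/rd if rd>0 else 1
    R=np.array(f["R"]);t=np.array(f["t"])
    return -R.T@t, R.T@np.array([u*s,v*s,1])
def onz(f,px,z):
    c,d=ray(f,px); return c+d*(z-c[2])/d[2]
def proj(f,X):
    p=np.array(f["R"])@np.array(X)+np.array(f["t"]);u=p[:2]/p[2];u=u*(1+f["k1"]*(u@u));K=np.array(f["camera_matrix"])
    return np.array([K[0,0]*u[0]+K[0,2],K[1,1]*u[1]+K[1,2]])
E
cat > a.py <<'E'
from h import *
np.set_printoptions(precision=4,suppress=True)
ims=[]
for n in("top","side"):
    f=imaging.grab_frame(n);print(n,"cam",-np.array(f["R"]).T@f["t"]);cv2.imwrite(f"pics/{n}0.png",f["color"])
    for k,z in(("stencil",0),("stencil_grip",.03),("plate",0),("tumbler_a",0),("mill",0)):
        for d in spot_point(f,k)[:5]: print(k,round(d["conf"],2),np.round(d["centre"]),onz(f,d["centre"],z))
print(robot.observe())
E
python3 a.py
```

```text
top cam [ 0.4233 -0.0031  1.0362]
stencil 0.62 [155. 186.] [0.5341 0.2565 0.    ]
stencil_grip 0.66 [136. 222.] [0.4466 0.2944 0.03  ]
plate 0.58 [395. 192.] [ 0.5209 -0.324   0.    ]
tumbler_a 0.92 [209. 261.] [0.3564 0.1233 0.    ]
tumbler_a 0.86 [254. 187.] [0.5327 0.0175 0.    ]
tumbler_a 0.78 [216. 166.] [0.5833 0.1076 0.    ]
tumbler_a 0.6 [213. 214.] [0.4674 0.1149 0.    ]
tumbler_a 0.6 [299. 178.] [ 0.5545 -0.0916  0.    ]
mill 0.88 [266. 144.] [ 0.6356 -0.0117  0.    ]
mill 0.41 [153. 186.] [0.5353 0.2612 0.    ]
side cam [ 0.517  -0.8299  0.5464]
stencil 0.79 [283. 172.] [0.5352 0.2807 0.    ]
stencil_grip 0.88 [255. 163.] [0.4417 0.2868 0.03  ]
stencil_grip 0.44 [236. 219.] [ 0.411  -0.0508  0.03  ]
plate 0.75 [283. 313.] [ 0.5268 -0.3306  0.    ]
tumbler_a 0.97 [258. 198.] [0.4602 0.108  0.    ]
tumbler_a 0.96 [224. 197.] [0.3575 0.1171 0.    ]
tumbler_a 0.87 [296. 239.] [ 0.5628 -0.0969  0.    ]
tumbler_a 0.79 [297. 199.] [0.574  0.1012 0.    ]
tumbler_a 0.74 [281. 218.] [ 0.5272 -0.0017  0.    ]
mill 0.96 [322. 217.] [0.6369 0.0017 0.    ]
{'clock': 0.6, 'joints': array([-1.2827,  0.5993, -0.0025,  1.5994,  0.0018,  0.9429, -0.0798]), 'joint_velocities': array([-0.0011,  0.001 , -0.0002,  0.0016, -0.0001,  0.    ,  0.0004]), 'joint_efforts': array([ -0.001 , -77.5782,   1.5638, -25.8281,   0.0125,   0.0021,
        -0.    ]), 'eef_pos': array([0.2587, 0.6773, 0.2313]), 'ee_rot': array([ 0.1814,  0.9834, -0.    ,  0.    ]), 'force': array([-0.235 ,  0.3448, -0.6656]), 'moment': array([-0.0105,  0.0378,  0.0363]), 'finger_force': 0.0, 'grip_width': 0.08547435176253565}
```

View pics/top0.png

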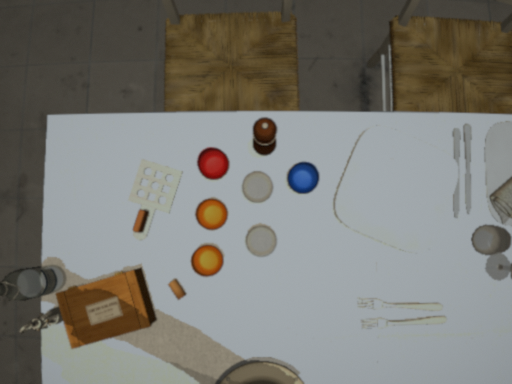

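View pics/side0.png

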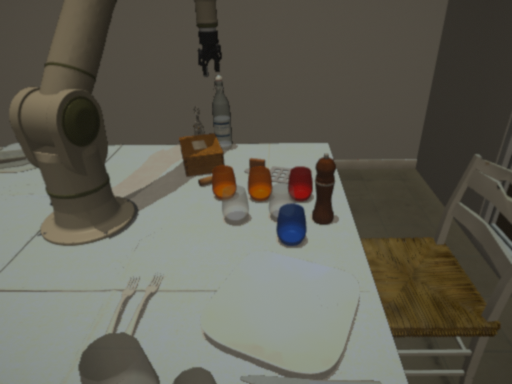

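The top picture shows:
- **Stencil:** sheet at (155,186), grip at (140,221). The loose wooden piece at (177,289) is a look-alike of the grip with no sheet attached.
- **Row:** clear glasses at (257,186) and (261,240), mill at (265,135). The coloured glasses at (213,163), (211,214), (207,260) and (303,178) are decoys.
- **Plate:** faint, around (392,190).

I choose the grip at (140,221), because its tongue runs into the perforated sheet. Next I'll check it in a crop and fit the outlines.

```bash
cat > b.py <<'E'
from h import *
from scipy.optimize import minimize
np.set_printoptions(precision=4,suppress=True)
f=imaging.grab_frame("top");s=imaging.grab_frame("side")
def en(c,x0,y0,x1,y1,k):
    c=c[y0:y1,x0:x1].astype(float);lo,hi=np.percentile(c,3),np.percentile(c,99.8)
    return cv2.resize(np.uint8(np.clip((c-lo)/(hi-lo)*255,0,255)),None,fx=k,fy=k,interpolation=cv2.INTER_CUBIC)
a=en(f["color"],110,150,200,250,4)
g=cv2.createCLAHE(6,(4,4)).apply(cv2.cvtColor(f["color"][110:270,310:450],cv2.COLOR_BGR2GRAY))
b=cv2.cvtColor(cv2.resize(g,None,fx=2.5,fy=2.5),cv2.COLOR_GRAY2BGR)
cv2.imwrite("pics/crop1.png",np.hstack([a,b]))
def poly_mask(fr,P):
    m=np.zeros((384*4,512*4),np.uint8);q=np.array([proj(fr,p) for p in P])
    cv2.fillPoly(m,[np.int32(np.round((q+.5)*4))],1);return cv2.resize(m.astype(np.float32),(512,384),interpolation=cv2.INTER_AREA)
def rsq(h,r):
    o=[]
    for i,(sx,sy) in enumerate(((1,1),(-1,1),(-1,-1),(1,-1))):
        for t in np.linspace(0,np.pi/2,8):
            t+=i*np.pi/2;o.append([sx*(h-r)+r*np.cos(t),sy*(h-r)+r*np.sin(t)])
    return np.array(o)
def place(P,x,z):
    c,n=np.cos(x[2]),np.sin(x[2]);return np.c_[P@np.array([[c,n],[-n,c]])+x[:2],np.full(len(P),z)]
sten=np.array([[.053,.053],[-.053,.053],[-.053,.018],[-.136,.018],[-.136,-.018],[-.053,-.018],[-.053,-.053],[.053,-.053]])
for name,fr in(("top",f),("side",s)):
    for k in("plate","stencil"):
        ms=masks_of(fr,k)
        if not ms: print(name,k,"none");continue
        M=ms[0]["pixels"].astype(np.float32);print(name,k,[(round(m["conf"],2),int(m["pixels"].sum())) for m in ms])
        if k=="stencil":
            M=cv2.morphologyEx(M,cv2.MORPH_CLOSE,np.ones((7,7)))
        best=None
        for y0 in (-.3,0,.3) if k=="plate" else (-.7,-.4,-.1):
            for r in ((.05,.08) if k=="plate" else (0,)):
                P=rsq(.1315,r) if k=="plate" else sten
                c0=[.525,-.328] if k=="plate" else [.534,.26]
                fn=lambda x:np.abs(poly_mask(fr,place(P,x,.027 if k=="plate" else .003))-M).sum()
                q=minimize(fn,[*c0,y0],method="Nelder-Mead",options=dict(initial_simplex=[[*c0,y0],[c0[0]+.02,c0[1],y0],[c0[0],c0[1]+.02,y0],[*c0,y0+.2]],xatol=1e-4,fatol=.05))
                if best is None or q.fun<best[0]: best=(q.fun,q.x,r)
        print(name,k,best)
E
python3 b.py
```

```text
top plate [(0.82, 11382)]
top plate (np.float64(355.6875), array([ 0.5263, -0.3207, -0.3978]), 0.05)
top stencil [(0.57, 2071)]
top stencil (np.float64(113.75), array([ 0.5365,  0.2573, -0.3   ]), 0)
side plate [(0.59, 14086)]
side plate (np.float64(431.375), array([ 0.5247, -0.3262, -0.4088]), 0.08)
side stencil [(0.73, 391)]
side stencil (np.float64(338.1875), array([ 0.5242,  0.2716, -0.7761]), 0)
```

View pics/crop1.png

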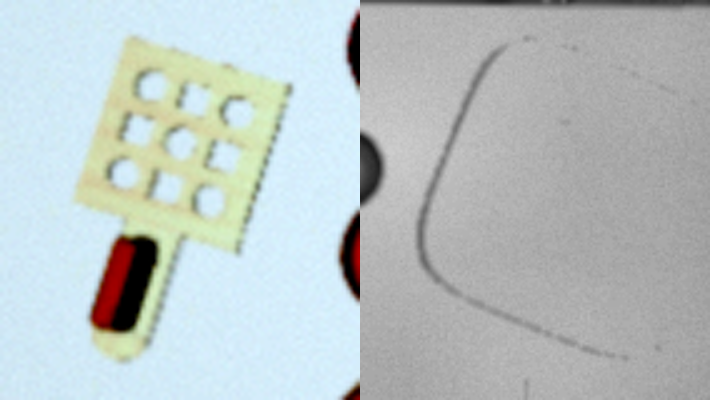

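The crop confirms the stencil: perforated sheet with corners at crop (130,37), (291,90), (238,252) and (76,200), and the grip on its tongue. The plate's yaw is about -0.39. Next I'll refine the stencil pose and check the nearby tall bottle.

```bash
cat > c.py <<'E'
from h import *
np.set_printoptions(precision=4,suppress=True)
f=imaging.grab_frame("top");s=imaging.grab_frame("side")
C=np.array([onz(f,((x+.5)/4-.5+110,(y+.5)/4-.5+150),.003)[:2] for x,y in((130,37),(291,90),(238,252),(76,200))])
print(C,C.mean(0),[np.linalg.norm(C[i]-C[i-1]) for i in range(4)])
v=C[0]+C[1]-C[2]-C[3];yaw=np.arctan2(v[1],v[0]);print("yaw",yaw,"grip",C.mean(0)-.09*np.array([np.cos(yaw),np.sin(yaw)]))
for k in(0,1):
    fr=(f,s)[k]
    for d in spot_point(fr,"stencil_grip")[:1]: print(onz(fr,d["centre"],.03))
# triangulate bottle top/base in the two views
for z in(0,.1,.2,.25,.3,.35): print(z,"side cap",onz(s,(218,78),z)[:2],"top cap",onz(f,(10,287),z)[:2])
print("bottle base side",onz(s,(222,149),0),"top",onz(f,(40,280),0))
for p in((105,305),(135,268),(155,320),(60,290),(75,345)): print("box",onz(f,p,.09))
print("box side top z-scan",[onz(s,(200,137),z) for z in(.05,.1,.15)])
E
python3 c.py
```

```text
[[0.6014 0.2898]
 [0.5683 0.1899]
 [0.4704 0.2206]
 [0.5018 0.3208]] [0.5355 0.2553] [np.float64(0.10430542594093685), np.float64(0.10520787334399956), np.float64(0.10253192988826712), np.float64(0.10496695494852382)]
yaw -0.3030468732961003 grip [0.4496 0.2821]
[0.4445 0.2862 0.03  ]
[0.4423 0.2805 0.03  ]
0 side cap [0.1143 1.7529] top cap [0.283  0.6272]
0.1 side cap [0.188  1.2802] top cap [0.2965 0.5663]
0.2 side cap [0.2617 0.8075] top cap [0.3101 0.5055]
0.25 side cap [0.2985 0.5712] top cap [0.3169 0.4751]
0.3 side cap [0.3354 0.3348] top cap [0.3236 0.4447]
0.35 side cap [0.3722 0.0985] top cap [0.3304 0.4143]
bottle base side [0.304  0.4864 0.    ] top [0.303  0.5455 0.    ]
box [0.262  0.3439 0.09  ]
box [0.3446 0.2765 0.09  ]
box [0.2318 0.2311 0.09  ]
box [0.2924 0.4493 0.09  ]
box [0.1706 0.4137 0.09  ]
box side top z-scan [array([0.2235, 0.4871, 0.05  ]), array([0.2531, 0.3544, 0.1   ]), array([0.2827, 0.2218, 0.15  ])]
```

Request:
play_rows:
  claw: [-1, -1, -1, -1, -1]
  translation:
    - [-0.037, 0.014, 0]
    - [-0.037, 0.014, 0]
    - [-0.037, 0.014, 0]
    - [-0.037, 0.014, 0]
    - [-0.037, 0.014, 0]
  rot:
    - [0, 0, 0]
    - [0, 0, 0]
    - [0, 0, 0]
    - [0, 0, 0]
    - [0, 0, 0]
  newtons: 90

```text
clock: 1.52
eef_pos: [0.4583, 0.6765, 0.2314]
ee_rot: [0.181, 0.983, 0.0, 0.0]
force: [0.1, 0.6, -0.1]
grip_width: 0.0858
finger_force: 0.0
```

Request:
play_rows:
  claw: [-1, -1, -1, -1, -1]
  translation:
    - [-0.037, 0.014, 0]
    - [-0.008, -0.035, 0]
    - [-0.008, -0.035, 0]
    - [-0.008, -0.035, 0]
    - [-0.008, -0.035, 0]
  rot:
    - [0, 0, 0]
    - [0, 0, 0]
    - [0, 0, 0]
    - [0, 0, 0]
    - [0, 0, 0]

```text
clock: 1.93
eef_pos: [0.4759, 0.5326, 0.2306]
ee_rot: [0.182, 0.983, -0.0, -0.0]
force: [0.1, 0.2, 0.9]
grip_width: 0.0852
finger_force: 0.0
```

Request:
play_rows:
  claw: [-1, -1, -1, -1, -1]
  translation:
    - [-0.009, -0.035, 0]
    - [-0.009, -0.035, 0]
    - [-0.009, -0.035, 0]
    - [-0.009, -0.035, 0]
    - [-0.009, -0.035, 0]
  rot:
    - [0, 0, 0]
    - [0, 0, 0]
    - [0, 0, 0]
    - [0, 0, 0]
    - [0, 0, 0]

```text
clock: 2.35
eef_pos: [0.4552, 0.3532, 0.2315]
ee_rot: [0.181, 0.983, 0.0, 0.0]
force: [-0.1, -1.0, -0.3]
grip_width: 0.0854
finger_force: 0.0
```

Request:
play_rows:
  claw: [-1, -1, -1, -1, -1]
  translation:
    - [-0.009, -0.035, 0]
    - [-0.009, -0.034, 0]
    - [0, 0, 0]
    - [0, 0, 0.03]
    - [0, 0, 0.03]
  rot:
    - [0, 0, 0]
    - [0, 0, 0]
    - [0, 0, -3.7]
    - [0, 0, 0]
    - [0, 0, 0]

```text
clock: 2.77
eef_pos: [0.4493, 0.284, 0.1726]
ee_rot: [0.15, 0.989, 0.002, 0.002]
force: [0.9, 0.9, 0.1]
grip_width: 0.0853
finger_force: 0.0
```

```bash
python3 - <<'E'
from h import *
o=robot.observe();print(o["eef_pos"],o["ee_rot"],o["joints"])
f=imaging.grab_frame("side");s=spot_point(f,"stencil_grip");print([(d["conf"],onz(f,d["centre"],.03)) for d in s])
x,y=map(int,proj(f,[.447,.283,.06]))
cv2.imwrite("pics/s1.png",cv2.resize(f["color"][y-50:y+40,x-60:x+60],None,fx=5,fy=5,interpolation=cv2.INTER_CUBIC))
E
```

```text
[0.44925672 0.28402997 0.17262037] [0.15015021 0.98865914 0.00203606 0.00196704] [-0.6477121   0.44835969 -0.03164159  2.10132899  0.02502682  0.58658295
  0.57236012]
[(0.88, array([0.45741422, 0.26996301, 0.03      ]))]
```

View pics/s1.png

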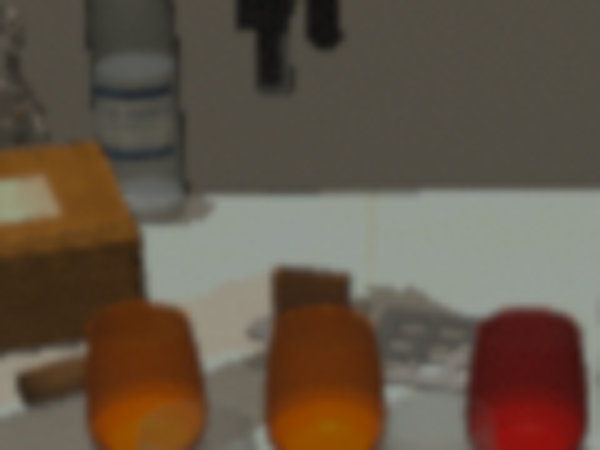

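```bash
python3 - <<'E'
from h import *
f=imaging.grab_frame("side");x,y=map(int,proj(f,[.447,.283,.06]))
for c in((275,270),(350,272),(312,271)): print(onz(f,((c[0]+.5)/5-.5+x-60,(c[1]+.5)/5-.5+y-50),.048))
E
```

```text
[0.42576209 0.28536569 0.048     ]
[0.4757513  0.28080872 0.048     ]
[0.45048441 0.28309026 0.048     ]
```

Request:
play_rows:
  claw: [-1, -1, -1, -1, -1]
  translation:
    - [0, 0, 0.035]
    - [0, 0, 0.035]
    - [0, 0, 0.03]
    - [0, 0, 0.03]
    - [0, 0, 0.01]
  rot:
    - [0, 0, 0]
    - [0, 0, 0]
    - [0, 0, 0]
    - [0, 0, 0]
    - [0, 0, 0]

```text
clock: 3.33
eef_pos: [0.4475, 0.2841, 0.0295]
ee_rot: [0.149, 0.989, -0.001, -0.001]
force: [-0.3, 1.1, 0.2]
grip_width: 0.0852
finger_force: 0.0
```

Request:
play_rows:
  claw: [-1, -1, -1, -1, -1]
  translation:
    - [0, 0, 0.01]
    - [0, 0, 0.01]
    - [0, 0, 0]
    - [0, 0, 0]
    - [0, 0, 0]
  rot:
    - [0, 0, 0]
    - [0, 0, 0]
    - [0, 0, 0]
    - [0, 0, 0]
    - [0, 0, 0]

```text
clock: 3.75
eef_pos: [0.4484, 0.2843, 0.0124]
ee_rot: [0.15, 0.989, 0.001, 0.001]
force: [0.7, -0.3, 0.1]
grip_width: 0.0855
finger_force: 0.0
```

Request:
play_rows:
  claw: [0, 0.3, 0.5, 0.7, 1]
  translation:
    - [0, 0, 0]
    - [0, 0, 0]
    - [0, 0, 0]
    - [0, 0, 0]
    - [0, 0, 0]
  rot:
    - [0, 0, 0]
    - [0, 0, 0]
    - [0, 0, 0]
    - [0, 0, 0]
    - [0, 0, 0]

```text
clock: 4.17
eef_pos: [0.4478, 0.284, 0.0115]
ee_rot: [0.15, 0.989, 0.0, 0.0]
force: [-0.4, 0.2, -0.2]
grip_width: 0.0256
finger_force: 0.0
```

Request:
play_rows:
  claw: [1, 1, 1, 1, 1]
  translation:
    - [0, 0, 0]
    - [0, 0, 0]
    - [0, 0, 0]
    - [0, 0, 0]
    - [0, 0, 0]
  rot:
    - [0, 0, 0]
    - [0, 0, 0]
    - [0, 0, 0]
    - [0, 0, 0]
    - [0, 0, 0]

```text
clock: 4.58
eef_pos: [0.4479, 0.2841, 0.0116]
ee_rot: [0.149, 0.989, 0.0, 0.0]
force: [-0.1, -0.0, 5.5]
grip_width: 0.0148
finger_force: 88.1
```

Request:
play_rows:
  claw: [1, 1, 1, 1, 1]
  translation:
    - [0, 0, -0.01]
    - [0, 0, -0.015]
    - [0, 0, -0.02]
    - [0, 0, -0.025]
    - [0, 0, -0.025]
  rot:
    - [0, 0, 0]
    - [0, 0, 0]
    - [0, 0, 0]
    - [0, 0, 0]
    - [0, 0, 0]

```text
clock: 5.0
eef_pos: [0.4472, 0.2835, 0.1074]
ee_rot: [0.15, 0.989, -0.001, -0.0]
force: [0.1, -0.9, -1.4]
grip_width: 0.0146
finger_force: 87.6
```

Request:
play_rows:
  claw: [1, 1, 1, 1, 1]
  translation:
    - [0, 0, -0.03]
    - [0, 0, -0.035]
    - [0, 0, -0.035]
    - [0, 0, -0.03]
    - [0, 0, -0.015]
  rot:
    - [0, 0, 0]
    - [0, 0, 0]
    - [0, 0, 0]
    - [0, 0, 0]
    - [0, 0, 0]

```text
clock: 5.42
eef_pos: [0.4483, 0.2842, 0.2556]
ee_rot: [0.15, 0.989, 0.002, 0.002]
force: [0.6, 0.5, -1.3]
grip_width: 0.0153
finger_force: 87.6
```

```bash
python3 - <<'E'
from h import *
o=robot.observe();p=o["eef_pos"];print(p,o["ee_rot"],o["force"],o["joints"],o["grip_width"],o["finger_force"])
f=imaging.grab_frame("side");t=imaging.grab_frame("top")
c=proj(f,p+[.09,-.03,-.01]).astype(int)
a=cv2.resize(f["color"][max(c[1]-45,0):c[1]+45,c[0]-60:c[0]+60],(600,450),interpolation=cv2.INTER_CUBIC)
print(c);cv2.imwrite("pics/s2.png",a)
for fr in(f,t): print([(d["conf"],d["centre"],onz(fr,d["centre"],p[2]-.011)) for d in spot_point(fr,"stencil")[:2]])
E
```

```text
[0.44830541 0.28415515 0.25559468] [0.1497303  0.98872449 0.00155828 0.00151274] [ 0.62467065  0.50102741 -1.27542721] [-0.64604217  0.33610719 -0.03416416  2.01728906  0.01612772  0.78410103
  0.58053847] 0.015314158088256882 87.608882188797
[283 101]
[(0.66, [285.9, 99.2], array([0.54505661, 0.28230769, 0.24459468]))]
[(0.93, [123.4, 168.6], array([0.54163073, 0.25665676, 0.24459468]))]
```

View pics/s2.png

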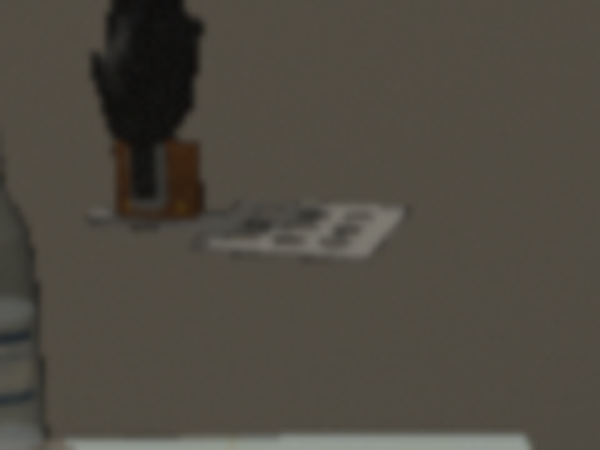

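Request:
play_rows:
  claw: [1, 1, 1, 1, 1]
  translation:
    - [-0.005, -0.014, 0]
    - [-0.01, -0.027, 0]
    - [-0.01, -0.027, 0]
    - [-0.01, -0.027, 0]
    - [-0.01, -0.027, 0]
  rot:
    - [0, 0, 0]
    - [0, 0, 0]
    - [0, 0, 0]
    - [0, 0, 0]
    - [0, 0, 0]

```text
clock: 6.03
eef_pos: [0.4535, 0.1516, 0.2498]
ee_rot: [0.15, 0.989, -0.001, -0.001]
force: [0.5, 0.1, -2.0]
grip_width: 0.015
finger_force: 87.7
```

Request:
play_rows:
  claw: [1, 1, 1, 1, 1]
  translation:
    - [-0.01, -0.027, 0]
    - [-0.01, -0.027, 0]
    - [-0.01, -0.027, 0]
    - [-0.01, -0.027, 0]
    - [-0.01, -0.027, 0]
  rot:
    - [0, 0, 0]
    - [0, 0, 0]
    - [0, 0, 0]
    - [0, 0, 0]
    - [0, 0, 0]

```text
clock: 6.45
eef_pos: [0.461, 0.008, 0.25]
ee_rot: [0.15, 0.989, -0.001, -0.001]
force: [0.7, -0.6, -1.6]
grip_width: 0.0148
finger_force: 87.7
```

Request:
play_rows:
  claw: [1, 1, 1, 1, 1]
  translation:
    - [-0.007, -0.028, 0]
    - [-0.007, -0.028, 0]
    - [-0.007, -0.028, 0]
    - [-0.007, -0.028, 0]
    - [-0.007, -0.028, 0]
  rot:
    - [0, 0, 0]
    - [0, 0, 0]
    - [0, 0, 0]
    - [0, 0, 0]
    - [0, 0, 0]

```text
clock: 6.87
eef_pos: [0.4527, -0.1356, 0.2499]
ee_rot: [0.15, 0.989, -0.0, -0.002]
force: [1.3, -0.9, -2.1]
grip_width: 0.0152
finger_force: 87.7
```

Request:
play_rows:
  claw: [1, 1, 1, 1, 1]
  translation:
    - [-0.007, -0.032, 0]
    - [-0.007, -0.032, 0]
    - [-0.007, -0.032, 0]
    - [-0.007, -0.032, 0]
    - [-0.005, -0.022, 0]
  rot:
    - [0, 0, 0]
    - [0, 0, 0]
    - [0, 0, 0]
    - [0, 0, 0]
    - [0, 0, 0]

```text
clock: 7.28
eef_pos: [0.4393, -0.2901, 0.2498]
ee_rot: [0.151, 0.989, -0.0, -0.002]
force: [0.5, -0.4, 0.1]
grip_width: 0.015
finger_force: 87.7
```

Request:
play_rows:
  claw: [1, 1, 1, 1, 1]
  translation:
    - [0, 0, 0]
    - [0, 0, 0.03]
    - [0, 0, 0.035]
    - [0, 0, 0.03]
    - [0, 0, 0.015]
  rot:
    - [0, 0, 5]
    - [0, 0, 0]
    - [0, 0, 0]
    - [0, 0, 0]
    - [0, 0, 0]

```text
clock: 7.7
eef_pos: [0.4386, -0.286, 0.137]
ee_rot: [0.193, 0.981, 0.001, -0.003]
force: [-0.2, 0.3, -1.2]
grip_width: 0.0147
finger_force: 87.8
```

```bash
cat > d.py <<'E'
from h import *
import sys
np.set_printoptions(precision=4,suppress=True)
o=robot.observe();p=o["eef_pos"];q=o["ee_rot"];print(p,q,"yaw",2*np.arctan2(q[1],q[0])-np.pi,o["joints"],o["grip_width"],o["finger_force"])
f=imaging.grab_frame("side");t=imaging.grab_frame("top")
out=[]
for fr,x0,y0,x1,y1,k in((f,160,150,400,384,1.7),(t,310,110,470,270,2.4)):
    out.append(cv2.resize(fr["color"][y0:y1,x0:x1],(390,390),interpolation=cv2.INTER_CUBIC))
cv2.imwrite(sys.argv[1],np.hstack(out))
for fr in(f,t):
    print("sten",[(d["conf"],d["centre"],onz(fr,d["centre"],p[2]-.011)) for d in spot_point(fr,"stencil")[:1]])
    print("plate",[(d["conf"],onz(fr,d["centre"],0)) for d in spot_point(fr,"plate")[:1]])
E
python3 d.py pics/d1.png
```

```text
[ 0.4386 -0.286   0.137 ] [ 0.1927  0.9813  0.0007 -0.0033] yaw -0.3878293938320274 [ 0.3849  0.5028  0.1188  2.1455 -0.117   0.5059  1.7749] 0.014704692347522632 87.78699517250061
sten [(0.66, [280.3, 258.9], array([ 0.5214, -0.3232,  0.126 ]))]
plate [(0.93, array([ 0.5321, -0.3261,  0.    ]))]
sten [(0.89, [411.3, 188.1], array([ 0.5165, -0.3206,  0.126 ]))]
plate [(0.59, array([ 0.5231, -0.327 ,  0.    ]))]
```

View pics/d1.png

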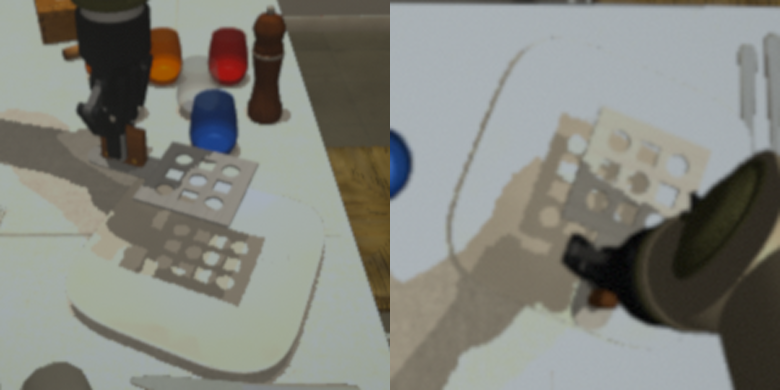

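Request:
play_rows:
  claw: [1, 1, 1, 1, 1]
  translation:
    - [-0.006, -0.001, 0]
    - [0, 0, 0.02]
    - [0, 0, 0.02]
    - [0, 0, 0.015]
    - [0, 0, 0.01]
  rot:
    - [0, 0, 0]
    - [0, 0, 0]
    - [0, 0, 0]
    - [0, 0, 0]
    - [0, 0, 0]

```text
clock: 8.42
eef_pos: [0.4475, -0.2903, 0.076]
ee_rot: [0.192, 0.981, -0.0, 0.001]
force: [-0.4, -0.6, -1.4]
grip_width: 0.0152
finger_force: 87.8
```

Request:
play_rows:
  claw: [1, 1, 1, 1, 1]
  translation:
    - [0, 0, 0.01]
    - [0, 0, 0.005]
    - [0, 0, 0]
    - [0, 0, 0]
    - [0, 0, 0]
  rot:
    - [0, 0, 0]
    - [0, 0, 0]
    - [0, 0, 0]
    - [0, 0, 0]
    - [0, 0, 0]

```text
clock: 8.83
eef_pos: [0.4472, -0.2902, 0.0619]
ee_rot: [0.193, 0.981, -0.0, 0.0]
force: [0.4, -0.2, -1.6]
grip_width: 0.0147
finger_force: 87.8
```

```bash
cat >> d.py <<'E'
# fit full pose of the sheet and the plate from side+top masks' corners
for n,fr in(("side",f),("top",t)):
    for k in("stencil","plate"):
        ms=masks_of(fr,k)
        if not ms: continue
        M=ms[0]["pixels"].astype(np.uint8);c=max(cv2.findContours(M,0,1)[0],key=cv2.contourArea)[:,0]
        z=p[2]-.010 if k=="stencil" else .027
        w=np.float32([onz(fr,a,z)[:2] for a in c.astype(float)]);print(n,k,cv2.minAreaRect(w),M.sum())
E
python3 d.py pics/d2.png
```

```text
[ 0.4472 -0.2902  0.0619] [ 0.1926  0.9813 -0.0001  0.0005] yaw -0.3875260945232486 [ 0.4151  0.6348  0.0786  2.1728 -0.141   0.3376  1.7948] 0.014670636456569812 87.76770114898682
sten [(0.85, [286.8, 290.1], array([ 0.5334, -0.3227,  0.0509]))]
plate [(0.64, array([ 0.531 , -0.3301,  0.    ]))]
sten [(0.93, [401.4, 183.9], array([ 0.5339, -0.3236,  0.0509]))]
plate [(0.59, array([ 0.5204, -0.3198,  0.    ]))]
side stencil ((0.4947660565376282, -0.3091374635696411), (0.10940571874380112, 0.1890106201171875), 68.02979278564453) 2513
side plate ((0.5255925059318542, -0.32703903317451477), (0.264972984790802, 0.26189374923706055), 66.20564270019531) 11575
top stencil ((0.5280505418777466, -0.3216923475265503), (0.10530553758144379, 0.12193471938371658), 67.1686782836914) 1737
top plate ((0.6508172750473022, -0.009418675675988197), (0.05688326805830002, 0.09164899587631226), 89.88673400878906) 820
```

View pics/d2.png

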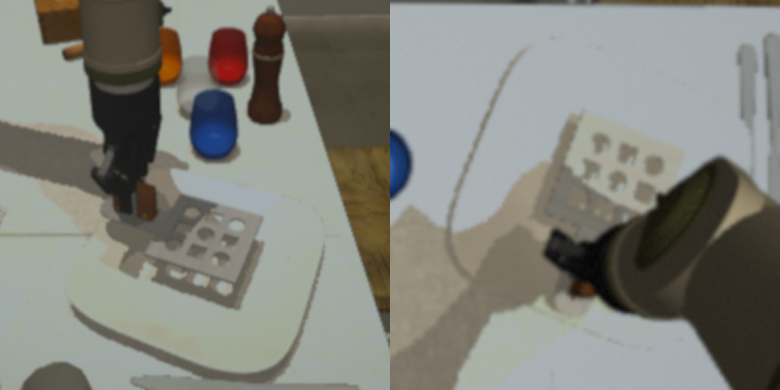

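Request:
play_rows:
  claw: [1, 1, 1, 1, 1]
  translation:
    - [0.003, -0.002, 0]
    - [0.003, -0.002, 0]
    - [0, 0, 0.004]
    - [0, 0, 0.003]
    - [0, 0, 0]
  rot:
    - [0, 0, 0]
    - [0, 0, 0]
    - [0, 0, 0.7]
    - [0, 0, 0]
    - [0, 0, 0]

```text
clock: 9.75
eef_pos: [0.4395, -0.2913, 0.0536]
ee_rot: [0.199, 0.98, 0.0, -0.0]
force: [-0.0, -0.2, -0.8]
grip_width: 0.0147
finger_force: 87.8
```

Request:
play_rows:
  claw: [1, 1, 1, 1, 1]
  translation:
    - [0, 0, 0]
    - [0, 0, 0]
    - [0, 0, 0]
    - [0, 0, 0]
    - [0, 0, 0]
  rot:
    - [0, 0, 0]
    - [0, 0, 0]
    - [0, 0, 0]
    - [0, 0, 0]
    - [0, 0, 0]

```text
clock: 10.17
eef_pos: [0.4399, -0.2914, 0.0544]
ee_rot: [0.198, 0.98, -0.0, 0.0]
force: [-0.5, -0.3, -0.7]
grip_width: 0.0149
finger_force: 87.8
```

```bash
python3 d.py pics/d3.png; python3 - <<'E'
import sys;sys.path.insert(0,'.')
from h import *
f=imaging.grab_frame("side")
cv2.imwrite("pics/e.png",cv2.resize(f["color"][245:325,215:335],None,fx=6,fy=6,interpolation=cv2.INTER_CUBIC))
# corner predictions at level pose, in the crop
p=robot.observe()["eef_pos"];y=-.40
for a,b in((.053,.053),(.053,-.053),(-.053,-.053),(-.053,.053)):
    u=a+.092
    X=p+[u*np.cos(y)-b*np.sin(y),u*np.sin(y)+b*np.cos(y),-.0085]
    print((proj(f,X)-[215,245]+.5)*6)
E
```

```text
[ 0.4399 -0.2914  0.0544] [ 0.1985  0.9801 -0.      0.0001] yaw -0.3995834913805636 [ 0.4263  0.645   0.0746  2.1876 -0.1458  0.3133  1.7959] 0.014878755036889943 87.77978897094727
sten [(0.71, [281.1, 297.8], array([ 0.5226, -0.3348,  0.0434]))]
plate [(0.82, array([ 0.5269, -0.3233,  0.    ]))]
sten [(0.64, [401.0, 187.0], array([ 0.5275, -0.3249,  0.0434]))]
plate [(0.77, array([ 0.5287, -0.3289,  0.    ]))]
side stencil ((0.48794400691986084, -0.3107430338859558), (0.11354243010282516, 0.18950477242469788), 67.8922348022461) 2841
side plate ((0.5261043906211853, -0.3245241641998291), (0.26877325773239136, 0.2620161771774292), 67.27613067626953) 11496
top stencil ((0.5202343463897705, -0.32461220026016235), (0.1064988374710083, 0.122279092669487), 66.64888000488281) 1603
top plate ((0.5262258648872375, -0.3203481137752533), (0.2602269649505615, 0.26401829719543457), 67.2462387084961) 6938
[620.83763841 232.69594318]
[508.79424707 475.35949747]
[176.31436849 363.77515802]
[319.42923965 146.34447747]
```

View pics/e.png

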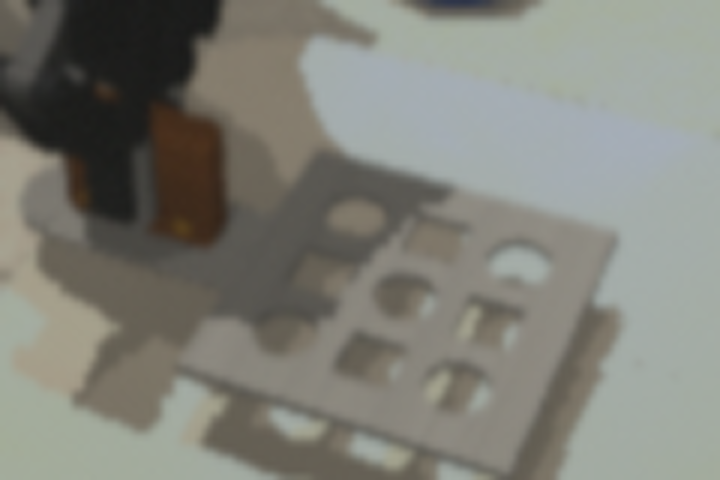

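The crop shows the sheet's corners at (617,235), (510,470), (180,362) and (322,152). These are within 6 crop pixels (about 1 camera pixel) of the corners predicted for a level, centred sheet, and the gap to the plate is clear, so I'm handing in.

```bash
python3 -c "
from plant import robot
print(robot.finish_job())"
```

```text
the job is handed in; nothing more can be done
None
```

I handed the job in at about 10 s on the robot's clock, with no verdict returned: by my last measurements the stencil is held still and level about 15 mm above the plate's rim, centred within about 5 mm and parallel within about 0.02 rad, and the pictures show the plate, glasses and mill where they were.

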